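Close the colorimeter's sloping port with its sprung dust cap

ROBOT

A 6-joint arm with a two-finger parallel gripper is mounted at the origin on the work surface. World frame = base frame: x ahead of the robot, y to its left, z up, the work surface at z = 0. Lengths are in m, angles in rad, forces in N, time in s.
With the tool pointing down it reaches from about 0.35 to 0.975 m from the base axis. Payload 4.9 kg.
Tool frame: the origin (TCP) lies on the centre line of the jaws, within the pads' length; the fingertips stand ctrl.tcp_to_tips ahead of it and the grasp point (between the pads) lies 3 mm ahead of it (ctrl.tcp_to_tips is the distance from the TCP to the fingertips, in m); z points along the fingers, y is the direction in which the jaws open and shut (so a half turn about z gives the same grasp; the last joint's range is limited). The gripper opens to 85 mm and grips with 20 to 120 N. Pads are 22 mm wide; open, the fingers measure 114 mm over their backs; the gripper's body (76 mm by 85 mm) begins 54 mm behind the grasp point. The pads swing forward as they close: fully open they stand 13 mm farther back than shut.
Start: joints at [-1.339, 0.053, 1.613, -0, 1.476, -0.119], TCP at [0.215, -0.587, 0.253] pointing down, gripper open.
Joint ranges: [-3.01, 3.01], [-1.01, 2.22], [0.06, 2.58], [-1.02, 4.17], [0.09, 2.62], [-3.14, 3.14]. Speed limits (rad/s): [2.57, 2.57, 3.14, 3.14, 3.14, 3.14].

INTERFACE

Orientations are given as a rotation vector (axis times angle).
In Python, from station import ctrl, vision gives the robot as it stands.
- The arm moves only by the tool jog_arm, never from a script. Its argument "deltas" is a list of rows, each a list of 7 numbers: the turn, a rotation vector about the tool's x, y, z in rad, then the shift along the tool's x, y, z in cm, then the opening, from 0 (shut) to 1 (fully open). A call has 1 to 12 rows; each row shifts and turns the commanded pose from where the row before left it, along the tool's axes as they then stand; what a row does not reach is not made up. A row lasts 1/12 s, in which the tool goes at most 41.7 mm and 7.16 degrees, less where a joint would pass 70% of its speed; a pose out of reach is approached as far as the arm can. A call with a gripper value outside its range is refused whole. The fingers move at their own pace and stop on an object; "grip_force" is the grip in N (left out, the last holds). Time passes only in rows, so rows that do not move let the fingers close. It gives the time, the measured TCP pose, the force and the opening at its end, in the units of the state.
- ctrl.get_obs(): the state, without advancing time (a new reading comes with each control period).
- vision.get_image(name): name is "scene" or "side" or "wrist"; returns (picture, depth): 400x640x3 uint8, red, green, blue; 400x640 float32, m along the optical axis (not along the pixel's ray), 0 where there is no reading.
- vision.calibration(name): a dict with "fx", "fy", "cx", "cy" (pixels), "rvec" (rotation vector, rad) and "tvec" (3), from world to camera coordinates, as OpenCV has them; the wrist camera has in their place "hand_eye" (4x4, takes a point from camera to tool coordinates, whose origin is the TCP and whose axes are the flange's). Camera axes: x right, y down, z forward; pixel columns grow to the right and rows downward; lengths in m; the calibration is good to about 2 mm. A picture is of the moment at which its call begins: read the wrist's pose just before it. calibration takes no time and is no camera call.
- ctrl.finish_job(): hands the job in, once; it reports no verdict.
The state is a dict: "t": time; "q": joint angles; "dq": joint speeds; "effort": joint torques, N m; "tool_pos": TCP position; "tool_rot": TCP orientation; "contact_force": force on the tool from outside, world axes, zero at the start; "wrist_torque": the same for the moment, N m; "opening": finger opening in m.
Only numpy, scipy, OpenCV 4.12 (cv2) and the standard library are available. Lean on these libraries where they do the work, as an engineer would, in place of code of your own. Each camera call takes 0.05 s, during which the arm holds its last target. There are 200 camera calls.

TASK

The colorimeter is done for the day: close its sloping measuring port with the cap that fits, the larger of the two pinch caps on the bench. Squeeze the cap's two upright tabs together, push it gently but fully home in the port against the sprung shutter inside, and let the tabs spring out under the rim so that the cap stays latched when you let go. Leave the small cap, the rack, the jar, the bottle, the lid and the timer where they are.

Things in the scene. Friction and masses are not known exactly. Their poses are not given: they have to be found in the camera images.
- cap: the LARGER white dust cap, the one to fit, 110 to 190 g, plug down on the bench at first. Origin: centre of its underside; z: its axis, out of the port when fitted; y: the line on which its tabs are pinched. From below: a round plug 54 mm across, z = 0 to 16 mm (lowest 4 mm chamfered to 46 mm across); a flange 76 mm across, z = 16 to 22 mm, on which fingertips may push
- cap_grip (a point): point on the cap's axis at mid height of its two upright grip tabs (z = 34.5 mm). The tabs stand on the flange from z = 22 to 47 mm, each 24 mm wide along x and 6 mm thick; outer faces 48 mm apart at rest, 36 mm when pinched to the stops. Each spring pushes outward with 3 N at rest, 6.6 N at the stop: a grip of 15 to 30 N holds them in and carries the cap
- cap_tongue (a point): outer end of the square steel tongue that the cap's +y tab carries under the flange (the other tab has one opposite). Tongues are 14 mm wide, 4 mm thick (cap z = 4 to 8 mm) and reach 33 mm from the cap's axis at rest, 27 mm when fully pinched, so that they pass the bore
- cap_tab_a (a joint): how far the cap's tab on its +y side is pinched in: 0 at rest, 0.006 m at the stop
- cap_tab_b (a joint): the same for the tab on the -y side
- port: the sloping port of the colorimeter (a fixed white instrument, 210 x 200 mm, 170 mm tall). Origin: on the port's axis in the middle of the aluminium collar; z: the axis, outward, leaning 35 degrees from vertical; x up the slope, y level. A black barrel 88 mm across stands out of the collar; its flat mouth lies 20 to 56 mm out from here, different each time, held by stiff friction: feel for it
- port_out (a point): point on the port's axis 56 mm out from port, the furthest the barrel's mouth can be (same axes). Bore at the mouth: 58 mm across, 6 mm deep (the rim); below it the bore widens to 72 mm. Any rotation of the cap about the axis fits. Cap home: flange on the mouth, tongues 2 mm below the rim, free to spring out under it. On release the shutter lifts the cap 2 mm until they bear: latched
- shutter (a joint): steel shutter disc (52 mm across) inside the barrel, 9 mm below the mouth at rest: how far it is pushed in (m). 0 at rest, 0.007 with the cap pressed home, about 0.005 with the cap latched, 0.012 at its stop. Its spring pushes out with 2.5 N at rest, 6 N at 0.007: a cap not latched is pushed out again. Pressing home takes 10 to 15 N; over 40 N is forcing it
- small_cap: the SMALLER white dust cap, same form and height: plug 38 mm, flange 58 mm across, tabs likewise 48 mm apart and up to 47 mm high; origin at the centre of its underside. It does not fit; leave it
- rack: white rack of capped test tubes, 90 x 230 mm, 141 mm tall; origin under its centre, long side along y; leave it
- sample_jar: glass jar 52 mm across, 70 mm tall; origin under its centre; leave it
- reagent_bottle: amber bottle 72 mm across, 160 mm tall; origin under its centre; leave it
- jar_lid: flat white lid lying on the bench, 44 mm across, 12 mm tall; origin under its centre; leave it
- timer: flat white timer, 75 x 65 x 22 mm; origin under its centre; leave it
There are look-alikes about, which are no part of the job. What is shaped like the cap but turquoise is not meant.

How it is judged:
On the way, in this order (a step that is already met when the one before it is completed fails the run):
1. the cap is lifted off the bench by its pinched tabs (height (world z) of cap above 0.03 m and value of joint each of cap_tab_a, cap_tab_b above 0.0035 m), for 0.1 s.
2. the cap is in the port's bore and pushes the shutter in (value of joint shutter above 0.004 m and x of cap in the frame of port between -0.006 and 0.006 m and y of cap in the frame of port between -0.006 and 0.006 m), for 0.05 s.
At the end, for the whole second after the job is handed in: the larger cap sits in the colorimeter's port, its axis within 5 mm and 0.1 rad of the port's, both tabs sprung out again (each within 2 mm of rest), holding the shutter in by more than 2.5 mm, at rest and let go (value of joint shutter above 0.0025 m and value of joint each of cap_tab_a, cap_tab_b below 0.002 m and x of cap in the frame of port between -0.005 and 0.005 m and y of cap in the frame of port between -0.005 and 0.005 m and angle between the z axis of cap and the z axis of port, either way round below 0.1 rad and linear speed of cap below 0.01 m/s); the robot touches nothing.
It fails at once if the cap is forced: more than 45 N between cap and port (contact force between cap and port above 45 N).
It fails at once if a bystander (small cap, rack, jar, bottle, lid or timer) is moved by more than 25 mm (distance of any of small_cap, rack, sample_jar, reagent_bottle, jar_lid, timer from where it was at the start of the episode above 0.025 m).
It also fails if it takes over 58 s, if anything falls off the work surface, if the arm or the gripper's body presses on something with over 40 N, if the wrist force passes 120 N, or if a joint passes its speed limit or range.

## Working session

There is one attempt and no reset: what is moved stays moved. The work goes in short steps, Python scripts to look and compute and a tool call to move; the robot and the scene stay as the last step left them, time stands still between calls to the robot, and variables do not carry over. Pictures are saved under pics/ and viewed, about 8 in all and at most 12, crops included, and the job is handed in when it is done.

Besides the shell and the picture viewer there is one more tool, called after "Request:" as name([rows], argument=value, ...), one row to a line, values as JSON. jog_arm: Moves the arm, as the interface text tells. Its arguments: {"type":"object","properties":{"deltas":{"type":"array"},"grip_force":{"type":"number"}},"required":["deltas"]}

```bash
ls; mkdir -p pics
cat > h.py <<'E'
import numpy as np, cv2
from scipy.spatial.transform import Rotation as R
from station import ctrl, vision
def grab(n):
    o=ctrl.get_obs(); im,d=vision.get_image(n); c=vision.calibration(n)
    K=np.array([[c['fx'],0,c['cx']],[0,c['fy'],c['cy']],[0,0,1]])
    if 'hand_eye' in c:
        T=np.eye(4);T[:3,:3]=R.from_rotvec(o['tool_rot']).as_matrix();T[:3,3]=o['tool_pos'];T=T@np.array(c['hand_eye'])
    else:
        W=np.eye(4);W[:3,:3]=R.from_rotvec(np.ravel(c['rvec'])).as_matrix();W[:3,3]=np.ravel(c['tvec']);T=np.linalg.inv(W)
    return im,d,K,T
def cloud(d,K,T):
    v,u=np.mgrid[:d.shape[0],:d.shape[1]]
    p=np.stack([(u-K[0,2])/K[0,0]*d,(v-K[1,2])/K[1,1]*d,d],-1)
    return p@T[:3,:3].T+T[:3,3]
def ray(u,v,z,K,T):
    r=T[:3,:3]@np.array([(u-K[0,2])/K[0,0],(v-K[1,2])/K[1,1],1]);return T[:3,3]+r*(z-T[2,3])/r[2]
E
python3 - <<'E'
from h import *
print(ctrl.get_obs(),ctrl.tcp_to_tips)
for n in('scene','side','wrist'):
    im,d,K,T=grab(n);cv2.imwrite(f'pics/{n}0.png',im[...,::-1]);np.savez(f'{n}0.npz',im=im,d=d,K=K,T=T);print(n,T.round(3),K[0,0])
E
```

```text
pics
{'t': 0.0, 'q': array([-1.33900989e+00,  5.33350412e-02,  1.61428263e+00, -1.55185713e-06,
        1.47597739e+00, -1.19014370e-01]), 'dq': array([ 1.58013045e-03,  5.50403960e-05, -5.78729755e-04,  1.42733846e-03,
        2.11902246e-04, -9.62233878e-06]), 'effort': array([-8.44649130e-04, -3.93682659e+01, -3.70179677e+01, -1.46941870e-04,
        7.22139506e-03, -8.47683577e-07]), 'tool_pos': array([ 0.21464139, -0.58638245,  0.25208328]), 'tool_rot': array([-3.09142188e+00, -5.47866864e-01,  1.79570131e-04]), 'contact_force': array([ 0.23177153,  0.20870878, -0.46997808]), 'wrist_torque': array([ 0.04932174, -0.01909243,  0.00109259]), 'opening': 0.08553655601748861} 0.022
scene [[ 0.598  0.632 -0.493  1.22 ]
 [ 0.801 -0.475  0.364 -0.466]
 [-0.004 -0.613 -0.79   1.222]
 [ 0.     0.     0.     1.   ]] 431.8181181656839
side [[-0.963 -0.166  0.213  0.263]
 [-0.27   0.549 -0.791  1.054]
 [ 0.014 -0.819 -0.573  0.871]
 [ 0.     0.     0.     1.   ]] 407.348210760316
wrist [[ 0.344 -0.893 -0.289  0.288]
 [-0.939 -0.327 -0.105 -0.559]
 [-0.001  0.308 -0.951  0.372]
 [ 0.     0.     0.     1.   ]] 279.3930296577739
```

View pics/scene0.png

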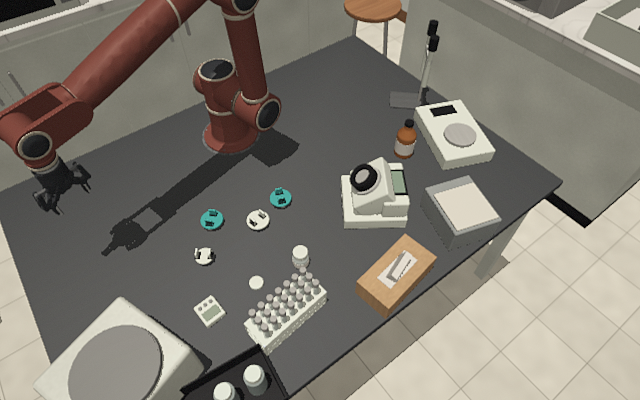

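View pics/side0.png

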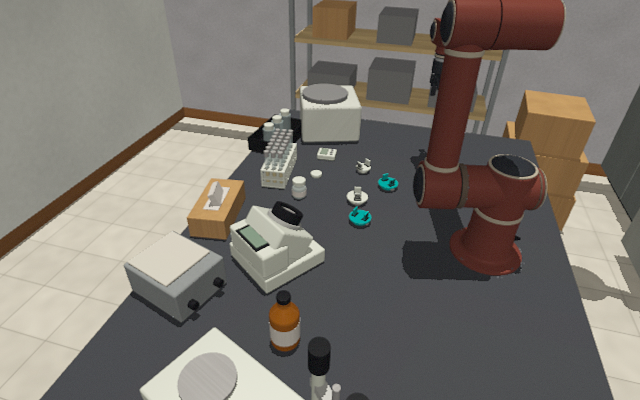

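Scene view: the large white cap is at (258,220). Possible confusions: small white cap (204,256), turquoise caps (212,219) and (281,198), lid (256,283). The port's black barrel is at (364,178), and in the side view at (287,215).

Run:
```python
from h import *
L=lambda n:(lambda z:(z['im'],z['d'],z['K'],z['T']))(np.load(n+'0.npz'))
for n,boxes in(('scene',dict(big=(258,220),small=(204,256))),('side',dict(big=(357,197),small=(363,167)))):
    im,d,K,T=L(n);P=cloud(d,K,T)
    hsv=cv2.cvtColor(im,cv2.COLOR_RGB2HSV)
    for k,(u,v) in boxes.items():
        s=np.s_[v-20:v+20,u-20:u+20]; p=P[s].reshape(-1,3); h=hsv[s].reshape(-1,3)
        m=(p[:,2]>.013)&(p[:,2]<.06)&(h[:,2]>60)&(h[:,1]<110)
        q=p[m]; f=q[q[:,2]<.028]; t=q[q[:,2]>.033]
        (c,r)=cv2.minEnclosingCircle(f[:,:2].astype(np.float32))
        print(n,k,len(f),np.round(c,4),round(r,4),'median z',np.median(f[:,2]).round(4),'n tab',len(t),t.mean(0).round(4),q[:,2].max().round(4))
        if len(t)>5:
            w,V=np.linalg.eigh(np.cov(t[:,:2].T)); print(' tab axis',V[:,1].round(3),np.sqrt(w).round(4))
    # barrel
    u,v=dict(scene=(364,178),side=(287,215))[n]
    s=np.s_[v-35:v+35,u-35:u+35];p=P[s].reshape(-1,3);h=hsv[s].reshape(-1,3)
    m=(h[:,2]<70)&(p[:,2]>.12)
    q=p[m];print(n,'black',len(q),q.mean(0).round(4),q.min(0).round(3),q.max(0).round(3))
im,d,K,T=L('scene')
im2,*_=L('side')
a=cv2.resize(im[185:275,180:300],None,fx=5,fy=5,interpolation=cv2.INTER_CUBIC)[:450]
b=cv2.resize(im[140:240,320:440],None,fx=3,fy=3,interpolation=cv2.INTER_CUBIC)
c=cv2.resize(im2[180:300,210:340],None,fx=2.5,fy=2.5,interpolation=cv2.INTER_CUBIC)
cv=np.zeros((600,800,3),np.uint8);cv[:300,:360]=b;cv[:300,400:725]=c
e=cv2.resize(im[190:275,190:300],None,fx=3.5,fy=3.5,interpolation=cv2.INTER_CUBIC);cv[301:301+e.shape[0],:e.shape[1]]=e
e=cv2.resize(im2[150:235,330:410],None,fx=3.5,fy=3.5,interpolation=cv2.INTER_CUBIC);cv[301:301+e.shape[0],400:400+e.shape[1]]=e
cv2.imwrite('pics/crop1.png',cv[...,::-1])
```

```text
scene big 271 [ 0.4324 -0.1425] 0.0398 median z 0.0219 n tab 41 [ 0.4345 -0.138   0.0435] 0.0496
 tab axis [-0.158  0.987] [0.0079 0.0212]
scene small 167 [ 0.4485 -0.3492] 0.0308 median z 0.0213 n tab 52 [ 0.4507 -0.3506  0.043 ] 0.0522
 tab axis [0.583 0.812] [0.0073 0.0218]
scene black 415 [0.5999 0.1777 0.1682] [ 0.541 -0.466  0.123] [1.22  0.312 1.222]
side big 170 [ 0.4326 -0.1432] 0.0394 median z 0.0223 n tab 52 [ 0.4307 -0.1381  0.0416] 0.0492
 tab axis [-0.199  0.98 ] [0.0065 0.0209]
side small 71 [ 0.4479 -0.3517] 0.0313 median z 0.0224 n tab 38 [ 0.4459 -0.3507  0.0426] 0.0517
 tab axis [0.595 0.803] [0.0083 0.021 ]
side black 502 [0.5802 0.2088 0.1626] [0.263 0.139 0.122] [0.64  1.054 0.871]
```

View pics/crop1.png

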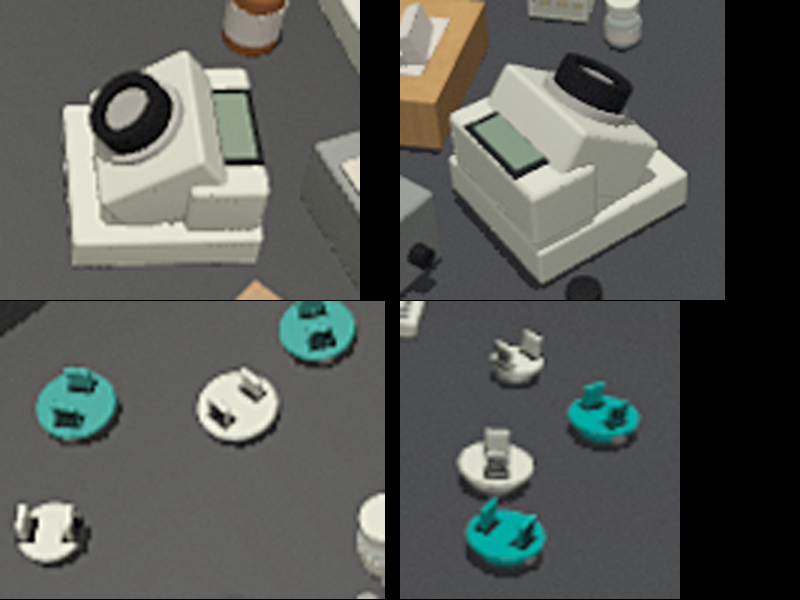

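Confirmed: large white cap (flange r≈39 mm) at (0.4325,-0.143), standing free between the turquoise ones. Now I measure the port axis.

Run:
```python
from h import *
L=lambda n:(lambda z:(z['im'],z['d'],z['K'],z['T']))(np.load(n+'0.npz'))
A=[]
for n,(u,v) in dict(scene=(364,178),side=(287,215)).items():
    im,d,K,T=L(n);P=cloud(d,K,T);hsv=cv2.cvtColor(im,cv2.COLOR_RGB2HSV)
    s=np.s_[v-22:v+22,u-22:u+22];p=P[s].reshape(-1,3);h=hsv[s].reshape(-1,3);dd=d[s].ravel()
    m=(h[:,2]<70)&(p[:,2]>.14)&(dd>0)&(p[:,2]<.4);q=p[m];A.append(q)
    print(n,len(q),q.mean(0).round(4),q.min(0).round(3),q.max(0).round(3))
    w=(h[:,2]>90)&(dd>0)&(p[:,2]>.1)&(p[:,2]<.4)&(np.linalg.norm(p[:,:2]-q.mean(0)[:2],axis=1)<.035)
    print('disc?',w.sum(),p[w].mean(0).round(4))
q=np.vstack(A)
# RANSAC plane with 35deg tilt
rng=np.random.default_rng(0);best=None
for i in range(4000):
    a,b,c=q[rng.choice(len(q),3,False)];nn=np.cross(b-a,c-a);l=np.linalg.norm(nn)
    if l<1e-4: continue
    nn/=l;nn*=np.sign(nn[2])
    if abs(np.degrees(np.arccos(nn[2]))-35)>4: continue
    k=abs((q-a)@nn)<.0025
    if best is None or k.sum()>best.sum(): best=k
f=q[best];c=f.mean(0);nn=np.linalg.svd(f-c)[2][2];nn*=np.sign(nn[2])
print('plane',best.sum(),c.round(4),nn.round(4),'tilt',np.degrees(np.arccos(nn[2])),'az',np.degrees(np.arctan2(nn[1],nn[0])))
az=np.arctan2(nn[1],nn[0]);t=np.radians(35);z=np.array([np.sin(t)*np.cos(az),np.sin(t)*np.sin(az),np.cos(t)])
y=np.array([-np.sin(az),np.cos(az),0]);x=np.cross(y,z)
xy=np.c_[(f-c)@x,(f-c)@y];cc,r=cv2.minEnclosingCircle(xy.astype(np.float32));print('mouth centre',(c+cc[0]*x+cc[1]*y).round(4),r)
for a in A:
  k=abs((a-c)@nn)<.0025; xy=np.c_[(a[k]-c)@x,(a[k]-c)@y];cc,r=cv2.minEnclosingCircle(xy.astype(np.float32));print(k.sum(),((a[k]-c)@nn).mean(),(c+cc[0]*x+cc[1]*y).round(4),r)
# instrument yaw: base front edges from scene white mask at low heights
im,d,K,T=L('scene');P=cloud(d,K,T)
m=(P[...,2]>.02)&(P[...,2]<.3)&(d>0)&(np.hypot(P[...,0]-c[0],P[...,1]-c[1])<.2)&(cv2.cvtColor(im,cv2.COLOR_RGB2HSV)[...,2]>90)
pt=P[m];b=pt[pt[:,2]<.06];print('base rect',cv2.minAreaRect(b[:,:2].astype(np.float32)), cv2.minAreaRect(pt[:,:2].astype(np.float32)))
```

```text
scene 368 [0.5937 0.18   0.1641] [0.541 0.138 0.14 ] [0.63  0.221 0.192]
disc? 175 [0.5856 0.1739 0.1479]
side 439 [0.5784 0.1982 0.1657] [0.538 0.139 0.14 ] [0.627 0.227 0.192]
disc? 30 [0.572  0.2042 0.1584]
plane 292 [0.5795 0.1776 0.1664] [-0.3344 -0.466   0.8192] tilt 34.99829705958169 az -125.66553399025999
mouth centre [0.5785 0.1782 0.1664] 0.04478924721479416
159 -0.00044906998204368993 [0.5797 0.1779 0.1667] 0.043869759887456894
138 0.00047738347954996143 [0.5778 0.1779 0.1659] 0.04393552616238594
base rect ((0.6085656881332397, 0.21577754616737366), (0.21123085916042328, 0.20306409895420074), 54.55548095703125) ((0.6085656881332397, 0.21577754616737366), (0.21123085916042328, 0.20306409895420074), 54.55548095703125)
```

Port mouth: centre (0.5785,0.178,0.1665), tilt 35.0°, azimuth -125.5°, radius 44 mm as given. The two views agree to 2 mm. Next is a hover over the cap.

```bash
cat >> h.py <<'E'
def plan(pos,Rt=None,shift_first=True):
    o=ctrl.get_obs();R0=R.from_rotvec(o['tool_rot']).as_matrix()
    if Rt is None: Rt=R0
    dp=np.array(pos)-o['tool_pos']; rv=R.from_matrix(R0.T@Rt).as_rotvec()
    B=R0 if shift_first else Rt
    s=B.T@dp*100
    print('tool shift cm',s.round(2),'rows>=',np.linalg.norm(s)/4.17,'| turn',rv.round(4),'rows>=',np.linalg.norm(rv)/.125, 'tool axes cols',R0.round(3).tolist())
E
python3 -c "
from h import *
plan([.4325,-.143,.2])"
```

```text
tool shift cm [ 35.69 -34.16   5.3 ] rows>= 11.915388877692848 | turn [0. 0. 0.] rows>= 0.0 tool axes cols [[0.939, 0.344, -0.0], [0.344, -0.939, 0.002], [0.0, -0.002, -1.0]]
```

Request:
jog_arm([
  [0, 0, 0.0, 2.38, -2.28, 0.35, 1],
  [0, 0, 0.0, 2.38, -2.28, 0.35, 1],
  [0, 0, 0.0, 2.38, -2.28, 0.35, 1],
  [0, 0, 0.0, 2.38, -2.28, 0.35, 1],
  [0, 0, 0.0, 2.38, -2.28, 0.35, 1],
  [0, 0, 0.0, 2.38, -2.28, 0.35, 1],
  [0, 0, 0.0, 2.38, -2.28, 0.35, 1],
  [0, 0, 0.0, 2.38, -2.28, 0.35, 1],
  [0, 0, 0.0, 2.38, -2.28, 0.35, 1],
  [0, 0, 0.0, 2.38, -2.28, 0.35, 1],
  [0, 0, 0.0, 2.38, -2.28, 0.35, 1],
  [0, 0, 0.0, 2.38, -2.28, 0.35, 1],
], grip_force=26)

```text
t: 1.15
tool_pos: [0.3892, -0.2302, 0.2109]
tool_rot: [-3.093, -0.548, -0.0]
contact_force: [0.5, 0.1, -0.7]
opening: 0.0853
```

Request:
jog_arm([
  [0, 0, 0.0, 2.38, -2.28, 0.35, 1],
  [0, 0, 0.0, 2.38, -2.28, 0.35, 1],
  [0, 0, 0.0, 2.38, -2.28, 0.35, 1],
  [0, 0, 0.085, 0, 0, 0, 1],
  [0, 0, 0.085, 0, 0, 0, 1],
  [0, 0, 0, 0, 0, 0, 1],
  [0, 0, 0, 0, 0, 0, 1],
])

```text
t: 1.73
tool_pos: [0.4324, -0.1429, 0.2006]
tool_rot: [-3.128, -0.287, 0.001]
contact_force: [-0.2, -0.4, 0.5]
opening: 0.0853
```

Run:
```python
from h import *
o=ctrl.get_obs();print(o['tool_pos'].round(4),o['q'].round(3),o['contact_force'].round(2))
im,d,K,T=grab('wrist');np.savez('wrist1.npz',im=im,d=d,K=K,T=T);P=cloud(d,K,T)
hsv=cv2.cvtColor(im,cv2.COLOR_RGB2HSV)
r=np.hypot(P[...,0]-.4325,P[...,1]+.143)
m=(r<.05)&(d>0)&(P[...,2]>.012)&(P[...,2]<.056)
q=P[m];f=q[abs(q[:,2]-.022)<.006];c,rr=cv2.minEnclosingCircle(f[:,:2].astype(np.float32));print('flange',len(f),c,rr,np.median(f[:,2]))
t=q[q[:,2]>.040];print(len(t),np.median(t[:,2]),t[:,2].max())
k,lab,cen=cv2.kmeans(t[:,:2].astype(np.float32),2,None,(3,50,1e-6),5,cv2.KMEANS_PP_CENTERS)
for i in(0,1):print(cen[i],(lab==i).sum(),cv2.minAreaRect(t[lab.ravel()==i][:,:2].astype(np.float32)))
dv=cen[1]-cen[0];print('sep',np.linalg.norm(dv),'ang',np.degrees(np.arctan2(dv[1],dv[0]))%180,'mid',cen.mean(0))
R0=R.from_rotvec(o['tool_rot']).as_matrix();print('jaw ang',np.degrees(np.arctan2(R0[1,1],R0[0,1]))%180, 'zaxis',R0[:,2])
cv2.imwrite('pics/w1.png',im[...,::-1])
```

```text
[ 0.4324 -0.1429  0.2006] [-0.483 -0.335  2.051 -0.     1.427  0.905] [-0.22 -0.42  0.51]
flange 3151 (0.43450096249580383, -0.14191293716430664) 0.037981774657964706 0.021608882561049814
318 0.04621424264079754 0.04912837652584118
[ 0.439549   -0.16256356] 161 ((0.4388272166252136, -0.16289345920085907), (0.02405460923910141, 0.0064169373363256454), 11.642938613891602)
[ 0.43115157 -0.12097572] 157 ((0.4305025637149811, -0.12085914611816406), (0.02343309298157692, 0.006810858380049467), 11.967143058776855)
sep 0.04242718 ang 101.41568 mid [ 0.4353503  -0.14176965]
jaw ang 100.49480811324833 zaxis [-3.61452985e-04  1.50255209e-04 -9.99999923e-01]
```

View pics/w1.png

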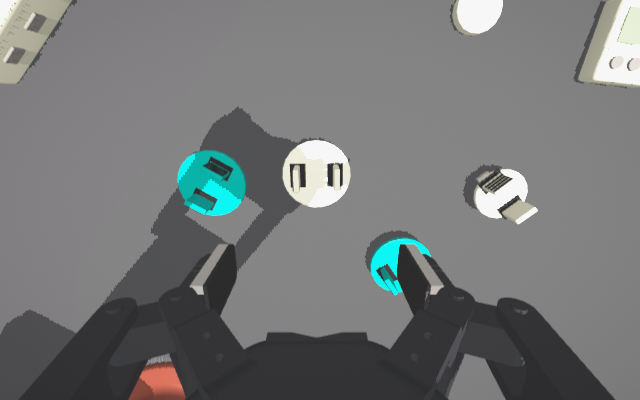

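Wrist view: the large cap is at (316,174), its tabs are lined up with the jaws, and the flange radius is 38.0 mm. I'll shift +2.6/+0.9 mm, turn slightly and descend.

```bash
python3 -c "
from h import *
plan([.435,-.142,.048])"
```

```text
tool shift cm [ 0.28 -0.06 15.27] rows>= 3.661890024279799 | turn [0. 0. 0.] rows>= 0.0 tool axes cols [[0.983, 0.181, -0.0], [0.181, -0.983, 0.0], [-0.0, -0.0, -1.0]]
```

Request:
jog_arm([
  [0, 0, -0.02, 0.28, -0.06, 3, 1],
  [0, 0, 0, 0, 0, 3, 1],
  [0, 0, 0, 0, 0, 3, 1],
  [0, 0, 0, 0, 0, 2.5, 1],
  [0, 0, 0, 0, 0, 2, 1],
  [0, 0, 0, 0, 0, 1.77, 1],
  [0, 0, 0, 0, 0, 0, 1],
  [0, 0, 0, 0, 0, 0, 1],
])

```text
t: 2.45
tool_pos: [0.4343, -0.142, 0.0474]
tool_rot: [-3.124, -0.315, 0.003]
contact_force: [1.0, 0.1, 0.7]
opening: 0.0857
```

Request:
jog_arm([
  [0, 0, 0, 0, 0, 0, 0.6],
  [0, 0, 0, 0, 0, 0, 0.5],
  [0, 0, 0, 0, 0, 0, 0.3],
  [0, 0, 0, 0, 0, 0, 0.3],
  [0, 0, 0, 0, 0, 0, 0.3],
  [0, 0, 0, 0, 0, 0, 0.3],
  [0, 0, 0, 0, 0, 0, 0.3],
  [0, 0, 0, 0, 0, 0, 0.3],
], grip_force=26)

```text
t: 3.12
tool_pos: [0.4366, -0.1426, 0.0505]
tool_rot: [3.124, 0.315, 0.004]
contact_force: [-1.9, 1.1, 8.9]
opening: 0.0339
```

Tabs are at the stops (opening ≈34–36 mm) and the tips rest on the flange. Lifting.

Request:
jog_arm([
  [0, 0, 0, 0, 0, -0.3, 0.3],
  [0, 0, 0, 0, 0, -0.5, 0.3],
  [0, 0, 0, 0, 0, -1.5, 0.3],
  [0, 0, 0, 0, 0, -2.5, 0.3],
  [0, 0, 0, 0, 0, -3.5, 0.3],
  [0, 0, 0, 0, 0, -3.5, 0.3],
  [0, 0, 0, 0, 0, -3.5, 0.3],
  [0, 0, 0, 0, 0, -3.5, 0.3],
  [0, 0, 0, 0, 0, -3.5, 0.3],
  [0, 0, 0, 0, 0, 0, 0.3],
  [0, 0, 0, 0, 0, 0, 0.3],
  [0, 0, 0, 0, 0, 0, 0.3],
])

```text
t: 4.12
tool_pos: [0.4346, -0.1417, 0.2702]
tool_rot: [-3.125, -0.315, 0.002]
contact_force: [-0.6, 0.7, -1.7]
opening: 0.0339
```

Run:
```python
from h import *
o=ctrl.get_obs();print(o['tool_pos'].round(4),o['q'].round(3),o['contact_force'].round(2),o['opening'])
im,d,K,T=grab('wrist');np.savez('wrist2.npz',im=im,d=d,K=K,T=T)
cv2.imwrite('pics/w2.png',im[...,::-1])
# target
az=np.radians(-125.5);t=np.radians(35);z=np.array([np.sin(t)*np.cos(az),np.sin(t)*np.sin(az),np.cos(t)])
m=np.array([.5785,.178,.1665]);print('axis',z)
R0=R.from_rotvec(o['tool_rot']).as_matrix()
ax=np.cross(R0[:,2],-z);ang=np.arcsin(np.linalg.norm(ax));Rt=R.from_rotvec(ax/np.linalg.norm(ax)*ang).as_matrix()@R0
print('minimal turn target y axis',Rt[:,1])
plan(m+.15*z,Rt)
```

```text
[ 0.4346 -0.1417  0.2702] [-0.478 -0.376  1.965 -0.     1.554  0.892] [-0.6   0.69 -1.73] 0.033901363357718366
axis [-0.33307753 -0.46695748  0.81915204]
minimal turn target y axis [ 0.27075177 -0.87953754 -0.39128914]
tool shift cm [ 14.21 -22.57  -2.02] rows>= 6.413467640634234 | turn [ 0.4146  0.4493 -0.0006] rows>= 4.890572752948213 tool axes cols [[0.98, 0.199, -0.003], [0.199, -0.98, 0.002], [-0.003, -0.002, -1.0]]
```

View pics/w2.png

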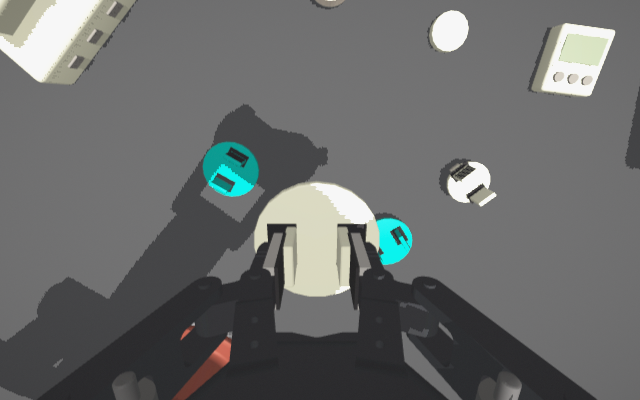

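The cap is held cleanly, its flange at (317,238). Next I tilt and move to a viewing pose beside the port axis, then measure the port and the held cap with the same camera.

Run:
```python
from h import *
o=ctrl.get_obs()
az=np.radians(-125.5);t=np.radians(35);z=np.array([np.sin(t)*np.cos(az),np.sin(t)*np.sin(az),np.cos(t)])
m=np.array([.5785,.178,.1665])
R0=R.from_rotvec(o['tool_rot']).as_matrix()
Rt=R0@R.from_rotvec([.4146,.4493,0]).as_matrix();print(Rt.round(3),z)
plan(m+.16*z-.10*Rt[:,0],Rt,False)
Z=np.load('wrist2.npz');im,d,K,T=[Z[k] for k in('im','d','K','T')];P=(cloud(d,K,T)-o['tool_pos'])@R0
m=(abs(P[...,0])<.06)&(abs(P[...,1])<.05)&(P[...,2]>.005)&(P[...,2]<.045)&(d>0)&(cv2.cvtColor(im,cv2.COLOR_RGB2HSV)[...,2]>110)
q=P[m];print(np.histogram(q[:,2],np.arange(.0,.046,.003)))
f=q[(q[:,0]>.012)];f=f[abs(f[:,2]-np.median(f[:,2]))<.006];print('flange z',np.median(f[:,2]),f.min(0),f.max(0),cv2.minEnclosingCircle(f[:,:2].astype(np.float32)))
c=f.mean(0);n=np.linalg.svd(f-c,full_matrices=False)[2][2];print('normal',n)
```

```text
[[ 0.903  0.27   0.333]
 [ 0.091 -0.88   0.467]
 [ 0.419 -0.391 -0.819]] [-0.33307753 -0.46695748  0.81915204]
tool shift cm [  1.63 -20.19  12.12] rows>= 5.661321157378561 | turn [ 0.4146  0.4493 -0.    ] rows>= 4.890897013841121 tool axes cols [[0.98, 0.199, -0.003], [0.199, -0.98, 0.002], [-0.003, -0.002, -1.0]]
(array([   0,   65,  130,  138,  142,   85,   64,   76,  462, 6907,   95,
          2,    0,    0,    0]), array([0.   , 0.003, 0.006, 0.009, 0.012, 0.015, 0.018, 0.021, 0.024,
       0.027, 0.03 , 0.033, 0.036, 0.039, 0.042, 0.045]))
flange z 0.028015013935646402 [ 0.01200373 -0.03473735  0.02612668] [0.03652049 0.03427018 0.03322362] ((0.012522006407380104, -0.00022864528000354767), 0.034598931670188904)
normal [ 3.08757143e-02  3.59611727e-04 -9.99523167e-01]
```

Request:
jog_arm([
  [0.083, 0.09, 0, 0, 0, 0, 0.3],
  [0.083, 0.09, 0, 0, 0, 0, 0.3],
  [0.083, 0.09, 0, 0, 0, 0, 0.3],
  [0.083, 0.09, 0, 0, 0, 0, 0.3],
  [0.083, 0.09, 0, 0, 0, 0, 0.3],
  [0, 0, 0, 0.27, -3.36, 2.02, 0.3],
  [0, 0, 0, 0.27, -3.36, 2.02, 0.3],
  [0, 0, 0, 0.27, -3.36, 2.02, 0.3],
  [0, 0, 0, 0.27, -3.36, 2.02, 0.3],
  [0, 0, 0, 0.27, -3.36, 2.02, 0.3],
  [0, 0, 0, 0.27, -3.36, 2.02, 0.3],
  [0, 0, 0, 0, 0, 0, 0.3],
])

```text
t: 5.17
tool_pos: [0.4327, 0.1002, 0.254]
tool_rot: [-2.611, -0.276, -0.541]
contact_force: [-0.3, -1.3, -1.9]
opening: 0.0334
```

Request:
jog_arm([
  [0, 0, 0, 0, 0, 0, 0.3],
  [0, 0, 0, 0, 0, 0, 0.3],
  [0, 0, 0, 0, 0, 0, 0.3],
])

```text
t: 5.42
tool_pos: [0.4357, 0.0924, 0.2561]
tool_rot: [-2.617, -0.261, -0.549]
contact_force: [-0.0, 0.5, -2.0]
opening: 0.0337
```

Run:
```python
from h import *
o=ctrl.get_obs();print(o['tool_pos'].round(4),o['q'].round(3),o['contact_force'].round(2),o['opening'])
im,d,K,T=grab('wrist');np.savez('wrist3.npz',im=im,d=d,K=K,T=T,p=o['tool_pos'],r=o['tool_rot'])
cv2.imwrite('pics/w3.png',im[...,::-1])
```

```text
[0.4357 0.0924 0.2561] [-0.292 -0.674  2.259  0.586  1.371  1.016] [-0.01  0.46 -2.03] 0.03371584995671972
```

View pics/w3.png

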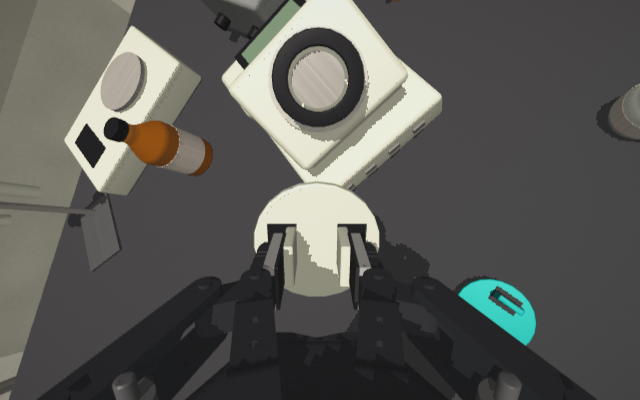

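The barrel mouth is centred at about (318,77) and the held cap at (317,240). I'll fit both in the tool frame.

```bash
cat > fit.py <<'E'
from h import *
from scipy.optimize import least_squares
def fitall(Z):
    im,d,K,T=[Z[k] for k in('im','d','K','T')];R0=R.from_rotvec(Z['r']).as_matrix();p0=Z['p']
    P=(cloud(d,K,T)-p0)@R0; V=cv2.cvtColor(im,cv2.COLOR_RGB2HSV)[...,2]
    C=(T[:3,3]-p0)@R0; Rc=R0.T@T[:3,:3]
    def edge(mask,plane_c,n,r,hole=False,fix=True):
        cs,h=cv2.findContours(mask.astype(np.uint8),cv2.RETR_CCOMP,cv2.CHAIN_APPROX_NONE)
        return max(cs,key=len)[:,0],cs
    def cast(uv,c,n):
        rr=np.c_[(uv[:,0]-K[0,2])/K[0,0],(uv[:,1]-K[1,2])/K[1,1],np.ones(len(uv))]@Rc.T
        return C+rr*(((c-C)@n)/(rr@n))[:,None]
    def circ(e,n,r):
        x=np.cross([0,1,0],n);x/=np.linalg.norm(x);y=np.cross(n,x);o=e.mean(0);q=np.c_[(e-o)@x,(e-o)@y]
        s=least_squares(lambda a:np.hypot(*(q-a[:2]).T)-(r if r else a[2]),[0,0,.04],loss='soft_l1',f_scale=.001)
        return o+s.x[0]*x+s.x[1]*y,s.x[2],np.sqrt(np.mean(s.fun**2))
    vv,uu=np.mgrid[:400,:640]
    # barrel
    m=(V<75)&(np.hypot(uu-318,vv-77)<55)&(d>0)&(P[...,2]<.26)
    q=P[m];rng=np.random.default_rng(1);best=None
    for i in range(1500):
        a,b,c=q[rng.choice(len(q),3,False)];n=np.cross(b-a,c-a);n/=np.linalg.norm(n)+1e-12
        if abs(n[2])<.97: continue
        k=abs((q-a)@n)<.0015
        if best is None or k.sum()>best.sum(): best=k
    f=q[best];c=f.mean(0);n=np.linalg.svd(f-c,full_matrices=False)[2][2];n*=-np.sign(n[2])
    print('barrel plane n',len(f),n.round(4),'tilt deg to tool',np.degrees(np.arccos(-n[2])),'world',(R0@n).round(4))
    mk=(m&(abs((P-c)@n)<.003)).astype(np.uint8);mk=cv2.morphologyEx(mk,cv2.MORPH_OPEN,np.ones((2,2)))
    cs,h=cv2.findContours(mk,cv2.RETR_CCOMP,cv2.CHAIN_APPROX_NONE);cs=sorted(cs,key=len)[::-1][:2]
    B=[]
    for k in cs:
        e=cast(k[:,0].astype(float),c,n);o,r,rms=circ(e,n,None);B.append(o);print('barrel circle',len(k),o.round(4),'r',r.round(4),'rms',rms.round(5),'world',(p0+R0@o).round(4))
    # cap flange
    m=(V>100)&(abs(P[...,0])<.05)&(abs(P[...,1])<.05)&(abs(P[...,2]-.028)<.006)&(d>0)
    f=P[m&(P[...,0]>.015)];c=np.median(f,axis=0);nn=np.linalg.svd(f-f.mean(0),full_matrices=False)[2][2];nn*=-np.sign(nn[2]);print('flange n',nn.round(4),c.round(4))
    cs,_=cv2.findContours(m.astype(np.uint8),cv2.RETR_EXTERNAL,cv2.CHAIN_APPROX_NONE);e=max(cs,key=len)[:,0].astype(float)
    e=cast(e,f.mean(0),nn);e=e[(e[:,0]>.005)];print('flange edge',len(e))
    for r in(.038,None):
        o,r2,rms=circ(e,nn,r);print('flange circle',o.round(4),r2.round(4),rms.round(5))
    return B
if __name__=='__main__':
    import sys;fitall(np.load(sys.argv[1]))
E
python3 fit.py wrist3.npz
```

```text
barrel plane n 3690 [ 0.0027  0.0015 -1.    ] tilt deg to tool 0.1802732830726371 world [-0.3324 -0.4665  0.8197]
barrel circle 270 [0.0974 0.0021 0.1624] r 0.0427 rms 0.00034 world [0.5786 0.1749 0.1631]
barrel circle 187 [0.0973 0.0021 0.1624] r 0.0293 rms 0.00038 world [0.5785 0.1749 0.1631]
flange n [ 0.0402 -0.     -0.9992] [ 0.0236 -0.0004  0.0293]
flange edge 284
flange circle [-0.0034 -0.0002  0.0283] 0.04 0.01028
flange circle [ 0.0151 -0.0002  0.029 ] 0.0235 0.00643
```

```bash
sed -i "s/e=e\[(e\[:,0\]>.005)\];/e=e[(np.hypot(e[:,0]+.002,e[:,1])>.033)];/" fit.py; python3 fit.py wrist3.npz
python3 - <<'E'
from h import *
# flange normal when cap stood on bench (bias check)
Z=np.load('wrist1.npz');P=cloud(Z['d'],Z['K'],Z['T']);m=(np.hypot(P[...,0]-.4345,P[...,1]+.142)<.036)&(abs(P[...,2]-.022)<.004);f=P[m];print('bench flange n',np.linalg.svd(f-f.mean(0),full_matrices=False)[2][2])
E
```

```text
barrel plane n 3690 [ 0.0027  0.0015 -1.    ] tilt deg to tool 0.1802732830726371 world [-0.3324 -0.4665  0.8197]
barrel circle 270 [0.0974 0.0021 0.1624] r 0.0427 rms 0.00034 world [0.5786 0.1749 0.1631]
barrel circle 187 [0.0973 0.0021 0.1624] r 0.0293 rms 0.00038 world [0.5785 0.1749 0.1631]
flange n [ 0.0402 -0.     -0.9992] [ 0.0236 -0.0004  0.0293]
flange edge 293
flange circle [-0.0011 -0.0002  0.0284] 0.04 0.00151
flange circle [-0.0005 -0.0002  0.0284] 0.0367 0.0006
bench flange n [-1.60919282e-05 -2.32060485e-03 -9.99997307e-01]
```

Run:
```python
from h import *
Ry=R.from_rotvec([0,.037,0]).as_matrix().T   # old tool -> new tool
b=Ry@[.0974,.0021,.1624]; c=Ry@[-.0008,-.0002,.0284]
n=Ry@[.0027,.0015,-1]
print('barrel',b,'cap flange top',c,'n',n)
# cap flange underside centre (6 mm ahead), plug bottom 22 ahead of top ; align on axis at plug bottom 20 mm out
ax=-n
tgt=b-ax*.020; pb=c+np.array([0,0,.022]); print('shift cm',(tgt-pb)*100)
```

```text
barrel [0.09132591 0.0021     0.16589183] cap flange top [-0.00185001 -0.0002      0.02835097] n [ 0.03968971  0.0015     -0.9992157 ]
shift cm [9.39697152 0.233      9.55565445]
```

Request:
jog_arm([
  [0, 0.037, 0, 0, 0, 0, 0.3],
  [0, 0, 0, 3.13, 0.08, 1, 0.3],
  [0, 0, 0, 3.13, 0.08, 1, 0.3],
  [0, 0, 0, 3.12, 0.07, 1, 0.3],
  [0, 0, 0, 0, 0, 2.2, 0.3],
  [0, 0, 0, 0, 0, 2.2, 0.3],
  [0, 0, 0, 0, 0, 2.15, 0.3],
  [0, 0, 0, 0, 0, 0, 0.3],
  [0, 0, 0, 0, 0, 0, 0.3],
  [0, 0, 0, 0, 0, 0, 0.3],
  [0, 0, 0, 0, 0, 0, 0.3],
])

```text
t: 6.38
tool_pos: [0.5558, 0.1419, 0.2239]
tool_rot: [-2.603, -0.25, -0.603]
contact_force: [-0.8, 0.0, -1.3]
opening: 0.0332
```

Run:
```python
from h import *
o=ctrl.get_obs();print(o['tool_pos'].round(4),o['tool_rot'].round(4),o['q'].round(3),o['contact_force'].round(2),o['opening'])
im,d,K,T=grab('wrist');np.savez('wrist4.npz',im=im,d=d,K=K,T=T,p=o['tool_pos'],r=o['tool_rot'])
im2,d2,K2,T2=grab('side');im3,*_=grab('scene')
cv=np.zeros((600,800,3),np.uint8)
cv[:300,:480]=cv2.resize(im[150:350,160:480],(480,300));
a=im2[150:270,220:340];cv[300:600,:300]=cv2.resize(a,(300,300),interpolation=2)
a=im3[120:230,310:420];cv[300:600,310:610]=cv2.resize(a,(300,300),interpolation=2)
cv2.imwrite('pics/w4.png',cv[...,::-1])
# barrel ring & flange in tool frame
Z=np.load('wrist4.npz');
R0=R.from_rotvec(o['tool_rot']).as_matrix();print('shift done, tool frame', (o['tool_pos']-np.load('wrist3.npz')['p'])@R0*100)
P=(cloud(d,K,T)-o['tool_pos'])@R0;V=cv2.cvtColor(im,cv2.COLOR_RGB2HSV)[...,2]
m=(P[...,2]>.062)&(P[...,2]<.085)&(d>0)&(V<75)&(abs(P[...,1])<.06)&(P[...,0]>-.02)&(P[...,0]<.06)
q=P[m];print(len(q),q.min(0),q.max(0),np.median(q[:,2]))
```

```text
[0.5558 0.1419 0.2239] [-2.6035 -0.2503 -0.6029] [-0.115 -0.295  2.067  0.613  1.082  1.048] [-0.83  0.02 -1.34] 0.03316822211098517
shift done, tool frame [9.55954289 0.14929685 9.36918397]
2438 [-0.00163992 -0.04377259  0.07139377] [0.0403314  0.04306479 0.08490471] 0.07392274687641362
```

View pics/w4.png

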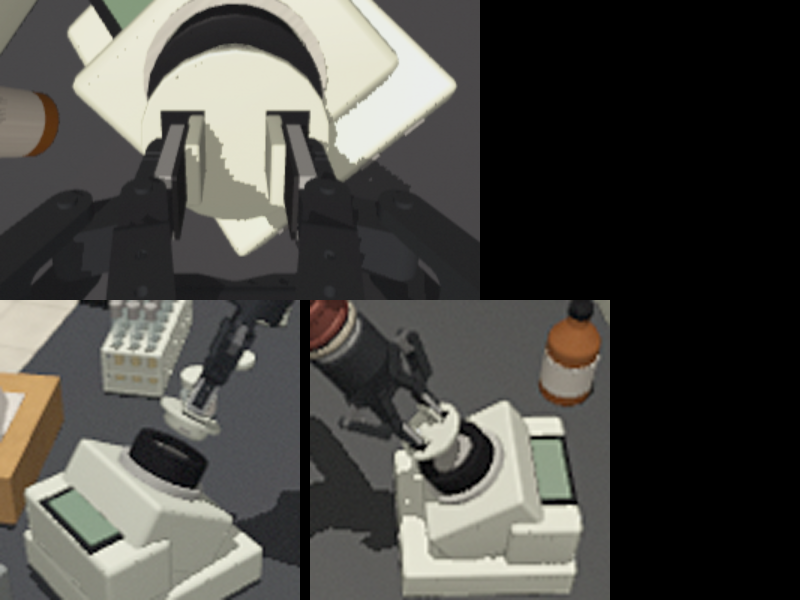

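Near the mouth and apparently coaxial. I'll do one precise refit of the relative offset here.

Run:
```python
from h import *
from scipy.optimize import least_squares
Z=np.load('wrist4.npz');im,d,K,T=[Z[k] for k in('im','d','K','T')];R0=R.from_rotvec(Z['r']).as_matrix();p0=Z['p']
P=(cloud(d,K,T)-p0)@R0;V=cv2.cvtColor(im,cv2.COLOR_RGB2HSV)[...,2]
def ring(m,r,rmin,name,c0):
    f=P[m];c=f.mean(0);n=np.linalg.svd(f-c,full_matrices=False)[2][2];n*=-np.sign(n[2])
    cs,_=cv2.findContours(cv2.morphologyEx(m.astype(np.uint8),cv2.MORPH_OPEN,np.ones((2,2))),0,1);k=max(cs,key=len)[:,0]
    e=P[k[:,1],k[:,0]];e=e[np.hypot(e[:,0]-c0,e[:,1])>rmin]
    for rr in(r,None):
        s=least_squares(lambda a:np.hypot(e[:,0]-a[0],e[:,1]-a[1])-(rr or a[2]),[0,0,.04],loss='soft_l1',f_scale=.001)
        print(name,len(f),len(e),n.round(4),c.round(4),s.x.round(4),np.sqrt(np.mean(s.fun**2)).round(5))
ring((V<75)&(d>0)&(abs(P[...,2]-.0728)<.003)&(abs(P[...,1])<.05)&(P[...,0]>0)&(P[...,0]<.05),.0427,.0405,'barrel',-.0027)
ring((V>100)&(d>0)&(abs(P[...,2]-.0285)<.004)&(abs(P[...,1])<.045)&(P[...,0]>.01)&(P[...,0]<.05),.0373,.0345,'flange',-.001)
```

```text
barrel 2271 171 [ 0.0454  0.0015 -0.999 ] [ 0.0255 -0.0007  0.0739] [-0.0035  0.0004  0.04  ] 0.00443
barrel 2271 171 [ 0.0454  0.0015 -0.999 ] [ 0.0255 -0.0007  0.0739] [-0.0039  0.0004  0.043 ] 0.00443
flange 3840 149 [ 2.260e-02  9.000e-04 -9.997e-01] [ 0.0214 -0.0002  0.0293] [-0.0022  0.0004  0.04  ] 0.00555
flange 3840 149 [ 2.260e-02  9.000e-04 -9.997e-01] [ 0.0214 -0.0002  0.0293] [-0.0028  0.0004  0.0378] 0.00545
```

Run:
```python
from h import *
from scipy.optimize import least_squares
for w in('wrist3.npz','wrist4.npz'):
    Z=np.load(w);im,d,K,T=[Z[k] for k in('im','d','K','T')];R0=R.from_rotvec(Z['r']).as_matrix();p0=Z['p']
    P=(cloud(d,K,T)-p0)@R0;V=cv2.cvtColor(im,cv2.COLOR_RGB2HSV)[...,2]
    def outer(m,name,c0):
        q=P[m];
        for _ in range(3):
            c=q.mean(0);n=np.linalg.svd(q-c,full_matrices=False)[2][2];n*=-np.sign(n[2]);q=q[abs((q-c)@n)<.0012]
        # outermost radius per angle bin
        a=np.degrees(np.arctan2(q[:,1],q[:,0]-c0));r=np.hypot(q[:,0]-c0,q[:,1])
        e=np.array([q[a//5==b][np.argmax(r[a//5==b])] for b in range(-14,14) if (a//5==b).sum()>5])
        s=least_squares(lambda x:np.hypot(e[:,0]-x[0],e[:,1]-x[1])-x[2],[0,0,.04],loss='soft_l1',f_scale=.0005)
        print(w,name,len(q),n.round(4),s.x.round(4),np.sqrt(np.mean(s.fun**2)).round(5),'z at centre',(c[2]-(n[0]*(s.x[0]-c[0]))/n[2]).round(4))
    outer((V>100)&(d>0)&(abs(P[...,2]-.0285)<.004)&(abs(P[...,1])<.045)&(P[...,0]>.016)&(P[...,0]<.05),'flange',-.001)
    if '4' in w: outer((V<75)&(d>0)&(abs(P[...,2]-.0735)<.0035)&(abs(P[...,1])<.05)&(P[...,0]>0)&(P[...,0]<.05),'barrel',-.003)
```

```text
wrist3.npz flange 2536 [ 1.740e-02  4.000e-04 -9.998e-01] [-0.0015 -0.0002  0.0372] 0.00016 z at centre 0.0288
wrist4.npz flange 2530 [ 1.560e-02  6.000e-04 -9.999e-01] [-0.0014 -0.0001  0.037 ] 0.00016 z at centre 0.0289
wrist4.npz barrel 2111 [ 0.0464  0.0014 -0.9989] [-0.0025 -0.0003  0.0426] 0.00017 z at centre 0.0726
```

Request:
jog_arm([
  [0, -0.03, 0, 0, 0, 0, 0.3],
  [0, 0, 0, 0.18, -0.02, 0, 0.3],
  [0, 0, 0, -0.01, 0, 0.8, 0.3],
  [0, 0, 0, -0.01, 0, 0.8, 0.3],
  [0, 0, 0, 0, 0, 0, 0.3],
  [0, 0, 0, 0, 0, 0, 0.3],
  [0, 0, 0, 0, 0, 0, 0.3],
])

```text
t: 7.12
tool_pos: [0.5616, 0.1511, 0.2094]
tool_rot: [-2.614, -0.261, -0.559]
contact_force: [-0.6, -0.3, -1.0]
opening: 0.0337
```

```bash
cat > chk.py <<'E'
from h import *
from scipy.optimize import least_squares
o=ctrl.get_obs();R0=R.from_rotvec(o['tool_rot']).as_matrix();p0=o['tool_pos']
print(p0.round(4),'F tool',(o['contact_force']@R0).round(2),o['opening'])
im,d,K,T=grab('wrist');P=(cloud(d,K,T)-p0)@R0;V=cv2.cvtColor(im,cv2.COLOR_RGB2HSV)[...,2]
def outer(m,name,c0):
    q=P[m]
    for _ in range(3):
        c=q.mean(0);n=np.linalg.svd(q-c,full_matrices=False)[2][2];n*=-np.sign(n[2]);q=q[abs((q-c)@n)<.0012]
    a=np.degrees(np.arctan2(q[:,1],q[:,0]-c0));r=np.hypot(q[:,0]-c0,q[:,1])
    e=np.array([q[a//5==b][np.argmax(r[a//5==b])] for b in range(-14,14) if (a//5==b).sum()>5])
    s=least_squares(lambda x:np.hypot(e[:,0]-x[0],e[:,1]-x[1])-x[2],[0,0,.04],loss='soft_l1',f_scale=.0005)
    print(name,len(q),n.round(4),s.x.round(4),np.sqrt(np.mean(s.fun**2)).round(5),'z at centre',(c[2]-(n[0]*(s.x[0]-c[0]))/n[2]).round(4))
    return s.x,n
outer((V>100)&(d>0)&(abs(P[...,2]-.0285)<.004)&(abs(P[...,1])<.045)&(P[...,0]>.016)&(P[...,0]<.05),'flange',-.001)
m=(V<75)&(d>0)&(P[...,2]>.034)&(P[...,2]<.08)&(abs(P[...,1])<.05)&(P[...,0]>.02)&(P[...,0]<.05)
z=np.median(P[m][:,2]);outer(m&(abs(P[...,2]-z)<.004),'barrel',-.002)
E
python3 chk.py
```

```text
[0.5616 0.1511 0.2094] F tool [-0.99  0.5   0.52] 0.03373949506057936
flange 2533 [ 1.680e-02  3.000e-04 -9.999e-01] [-0.0015 -0.0002  0.0371] 0.0001 z at centre 0.0288
barrel 1922 [ 2.040e-02  9.000e-04 -9.998e-01] [0.0002 0.0006 0.0427] 0.00015 z at centre 0.0543
```

Request:
jog_arm([
  [0, 0, 0, 0.21, 0.07, 0, 0.3],
  [0, 0, 0, 0, 0, 0, 0.3],
  [0, 0, 0, 0, 0, 0, 0.3],
  [0, 0, 0, 0, 0, 0, 0.3],
])

```text
t: 7.5
tool_pos: [0.5641, 0.1504, 0.2108]
tool_rot: [-2.614, -0.261, -0.561]
contact_force: [-0.5, 0.3, -1.1]
opening: 0.0336
```

```bash
python3 chk.py
```

```text
[0.5641 0.1504 0.2108] F tool [-0.85  0.02  0.85] 0.033623938871307206
flange 2545 [ 0.0153  0.0016 -0.9999] [-0.0017 -0.0002  0.0372] 0.00013 z at centre 0.0289
barrel 1465 [ 3.350e-02  3.000e-04 -9.994e-01] [-0.0026 -0.0002  0.0427] 0.00019 z at centre 0.0545
```

Aligned to within about 0.6 mm. Entering the bore in small steps.

Request:
jog_arm([
  [0, 0, 0, -0.05, 0, 0.2, 0.3],
  [0, 0, 0, 0, 0, 0.2, 0.3],
  [0, 0, 0, 0, 0, 0.2, 0.3],
  [0, 0, 0, 0, 0, 0.1, 0.3],
  [0, 0, 0, 0, 0, 0, 0.3],
  [0, 0, 0, 0, 0, 0, 0.3],
])

```text
t: 8.05
tool_pos: [0.5659, 0.1538, 0.2044]
tool_rot: [-2.614, -0.261, -0.56]
contact_force: [-0.1, -0.2, -1.1]
opening: 0.0334
```

```bash
python3 chk.py
```

```text
[0.5659 0.1538 0.2044] F tool [-0.58  0.62  0.75] 0.03339773594724693
flange 2536 [ 1.550e-02  6.000e-04 -9.999e-01] [-0.0017 -0.0002  0.0372] 0.00016 z at centre 0.0289
barrel 1476 [ 2.200e-02  2.000e-04 -9.998e-01] [-0.0018 -0.0002  0.0428] 0.00017 z at centre 0.0475
```

In the bore by 3.4 mm, no contact force, 12.6 mm to go.

Request:
jog_arm([
  [0, 0, 0, 0, 0, 0.2, 0.3],
  [0, 0, 0, 0, 0, 0.2, 0.3],
  [0, 0, 0, -0.01, 0, 0.2, 0.3],
  [0, 0, 0, 0, 0, 0.2, 0.3],
  [0, 0, 0, 0, 0, 0, 0.3],
  [0, 0, 0, 0, 0, 0, 0.3],
])

```text
t: 8.6
tool_pos: [0.5687, 0.1574, 0.1984]
tool_rot: [-2.614, -0.262, -0.561]
contact_force: [-0.7, -1.7, 1.5]
opening: 0.0337
```

```bash
python3 chk.py
```

```text
[0.5687 0.1574 0.1984] F tool [-0.15  0.71 -2.21] 0.03371631169598449
flange 2504 [ 1.650e-02  9.000e-04 -9.999e-01] [-0.0016 -0.0002  0.0372] 0.00016 z at centre 0.029
barrel 1289 [ 3.830e-02 -4.000e-04 -9.993e-01] [-0.0025 -0.0001  0.0431] 0.00011 z at centre 0.0394
```

Request:
jog_arm([
  [0, 0, 0, 0, 0, 0.15, 0.3],
  [0, 0, 0, 0, 0, 0.15, 0.3],
  [0, 0, 0, 0, 0, 0.1, 0.3],
  [0, 0, 0, 0, 0, 0, 0.3],
  [0, 0, 0, 0, 0, 0, 0.3],
])

```text
t: 9.07
tool_pos: [0.5701, 0.1592, 0.1951]
tool_rot: [-2.614, -0.261, -0.561]
contact_force: [-2.2, -3.1, 2.1]
opening: 0.0338
```

```bash
python3 chk.py
```

```text
[0.5701 0.1592 0.1951] F tool [-1.37  1.32 -3.94] 0.03380429071346504
flange 2535 [ 2.150e-02  4.000e-04 -9.998e-01] [-0.0014 -0.0002  0.037 ] 0.00017 z at centre 0.0288
barrel 1181 [ 0.0326 -0.     -0.9995] [-0.0021 -0.0001  0.0428] 0.00017 z at centre 0.0356
```

Tool force is -4.7 N from free (+0.75), with about 0.8 mm left. Pressing on in fine steps to 10–15 N.

Request:
jog_arm([
  [0, 0, 0, 0, 0, 0.07, 0.3],
  [0, 0, 0, 0, 0, 0.06, 0.3],
  [0, 0, 0, 0, 0, 0, 0.3],
  [0, 0, 0, 0, 0, 0, 0.3],
])

```text
t: 9.45
tool_pos: [0.5706, 0.1597, 0.1943]
tool_rot: [-2.614, -0.262, -0.561]
contact_force: [-4.0, -4.0, 4.7]
opening: 0.0338
```

```bash
python3 chk.py
```

```text
[0.5706 0.1597 0.1943] F tool [-1.92  0.56 -7.09] 0.03379070433080324
flange 2545 [ 2.810e-02 -1.000e-04 -9.996e-01] [-0.0015 -0.0001  0.0371] 0.00017 z at centre 0.0287
barrel 1147 [ 3.390e-02 -8.000e-04 -9.994e-01] [-0.0023 -0.0002  0.0429] 0.00015 z at centre 0.0345
```

Request:
jog_arm([
  [0, 0, 0, 0, 0, 0.07, 0.3],
  [0, 0, 0, 0, 0, 0.07, 0.3],
  [0, 0, 0, 0, 0, 0, 0.3],
  [0, 0, 0, 0, 0, 0, 0.3],
])

```text
t: 9.83
tool_pos: [0.5707, 0.1598, 0.1943]
tool_rot: [-2.615, -0.264, -0.56]
contact_force: [-13.0, -11.6, 13.6]
opening: 0.0333
```

```bash
python3 chk.py
```

```text
[0.5707 0.1598 0.1943] F tool [ -6.89   1.43 -20.91] 0.033260241183987155
flange 2483 [ 0.0226  0.0021 -0.9997] [-0.0017 -0.0001  0.0371] 0.00014 z at centre 0.0287
barrel 1152 [ 3.490e-02  2.000e-04 -9.994e-01] [-0.0025 -0.0002  0.0429] 0.00015 z at centre 0.0343
```

Home: the flange sits on the mouth and the force rises stiffly (≈21 N). I'll release stepwise while keeping pressure.

Request:
jog_arm([
  [0, 0, 0, 0, 0, 0, 0.42],
  [0, 0, 0, 0, 0, 0, 0.44],
  [0, 0, 0, 0, 0, 0, 0.46],
  [0, 0, 0, 0, 0, 0, 0.46],
])

```text
t: 10.22
tool_pos: [0.5713, 0.1605, 0.1934]
tool_rot: [-2.614, -0.261, -0.562]
contact_force: [-4.6, -4.3, 5.5]
opening: 0.0392
```

Request:
jog_arm([
  [0, 0, 0, 0, 0, 0.05, 0.47],
  [0, 0, 0, 0, 0, 0.05, 0.48],
  [0, 0, 0, 0, 0, 0, 0.5],
  [0, 0, 0, 0, 0, 0, 0.5],
])

```text
t: 10.55
tool_pos: [0.5718, 0.161, 0.1925]
tool_rot: [-2.613, -0.261, -0.563]
contact_force: [-0.9, -1.8, 4.2]
opening: 0.0429
```

```bash
python3 chk.py
```

```text
[0.5718 0.161  0.1925] F tool [ 0.86 -0.31 -4.57] 0.04291308618743454
flange 2524 [ 3.110e-02  5.000e-04 -9.995e-01] [-0.0017 -0.      0.0369] 0.00017 z at centre 0.0261
barrel 75 [ 0.0195 -0.0157 -0.9997] [ 0.0203 -0.0069  0.0192] 0.0 z at centre 0.0448
```

```bash
sed -i 's/>.034)/>.0285)/; s/P\[...,0\]>.02)/P[...,0]>.0365)/; s/abs(P\[...,2\]-.0285)<.004/abs(P[...,2]-.026)<.004/' chk.py; python3 chk.py
```

```text
[0.5718 0.161  0.1924] F tool [ 2.14  0.59 -4.64] 0.04303673816624043
flange 2541 [ 2.700e-02  9.000e-04 -9.996e-01] [-0.0021  0.      0.0372] 0.00015 z at centre 0.0262
barrel 126 [ 0.9935 -0.0206 -0.1123] [-0.0049  0.0004  0.045 ] 8e-05 z at centre -0.3478
```

TCP moved in 2.5 mm and the flange came 2.5 mm nearer the TCP, so the cap is still home. The tongues are now at about 30.5 mm, under the rim. Opening fully.

Request:
jog_arm([
  [0, 0, 0, 0, 0, 0.02, 0.53],
  [0, 0, 0, 0, 0, 0.02, 0.56],
  [0, 0, 0, 0, 0, 0, 0.6],
  [0, 0, 0, 0, 0, 0, 0.7],
  [0, 0, 0, 0, 0, 0, 0.9],
  [0, 0, 0, 0, 0, 0, 1],
  [0, 0, 0, 0, 0, 0, 1],
  [0, 0, 0, 0, 0, 0, 1],
])

```text
t: 11.32
tool_pos: [0.5712, 0.1613, 0.1911]
tool_rot: [-2.614, -0.261, -0.56]
contact_force: [0.4, 0.5, -0.6]
opening: 0.0851
```

Request:
jog_arm([
  [0, 0, 0, 0, 0, -1, 1],
  [0, 0, 0, 0, 0, -2, 1],
  [0, 0, 0, 0, 0, -3, 1],
  [0, 0, 0, 0, 0, -3, 1],
  [0, 0, 0, 0, 0, -3, 1],
  [0, 0, 0, -2, 0, -1, 1],
  [0, 0, 0, -2, 0, 0, 1],
  [0, 0, 0, -2, 0, 0, 1],
  [0, 0, 0, 0, 0, 0, 1],
  [0, 0, 0, 0, 0, 0, 1],
  [0, 0, 0, 0, 0, 0, 1],
])

```text
t: 12.23
tool_pos: [0.4734, 0.0951, 0.2728]
tool_rot: [-2.614, -0.261, -0.563]
contact_force: [0.5, 0.2, 1.1]
opening: 0.0855
```

Run:
```python
from h import *
o=ctrl.get_obs();R0=R.from_rotvec(o['tool_rot']).as_matrix();p0=o['tool_pos'];print(o['t'],p0.round(4),o['contact_force'].round(2))
im,d,K,T=grab('wrist');cv2.imwrite('pics/w5.png',im[...,::-1]);np.savez('wrist5.npz',im=im,d=d,K=K,T=T,p=p0,r=o['tool_rot'])
P=cloud(d,K,T);V=cv2.cvtColor(im,cv2.COLOR_RGB2HSV)[...,2]
b=np.array([.5785,.1749,.1631]);a=np.array([-.333,-.467,.819])
h=(P-b)@a;r=np.linalg.norm((P-b)-h[...,None]*a,axis=-1)
for nm,m in(('barrel black',(V<75)&(r>.0395)&(r<.043)&(abs(h)<.012)),('flange white',(V>110)&(r<.036)&(r>.027)&(abs(h-.006)<.012)),('tab',(r<.03)&(h>.027)&(h<.045))):
    q=P[m];print(nm,m.sum(),'height mm',(np.median(h[m])*1000).round(2) if m.any() else '')
    if nm[0]=='f': 
        c=q.mean(0);n=np.linalg.svd(q-c,full_matrices=False)[2][2];n*=np.sign(n[2]);print('normal',n.round(4),'deg off',np.degrees(np.arccos(n@a/np.linalg.norm(a))))
    if nm=='tab':
        k,lab,cen=cv2.kmeans(q.astype(np.float32),2,None,(3,50,1e-6),5,cv2.KMEANS_PP_CENTERS);print('tab sep mm',np.linalg.norm(cen[1]-cen[0])*1000)
```

```text
12.2333 [0.4734 0.0951 0.2728] [0.53 0.24 1.05]
barrel black 680 height mm 0.03
flange white 1712 height mm 8.21
normal [-0.3322 -0.4663  0.8198] deg off 0.07449585460276477
tab 445 height mm 32.89
tab sep mm 42.12015
```

View pics/w5.png

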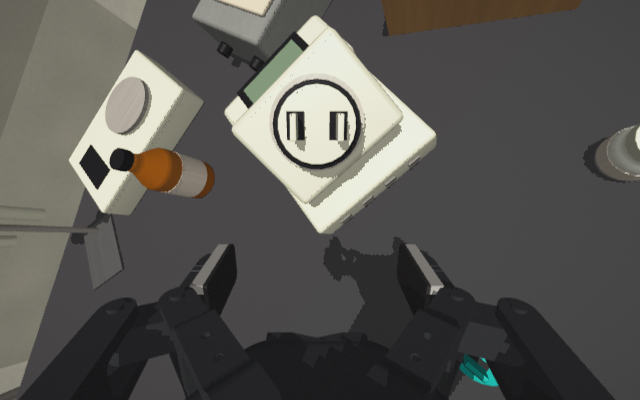

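The cap sits at (317,124), concentric in the barrel. The flange top is 8.2 mm above the mouth (6 + 2 mm, so latched), the tabs are 42.1 mm apart on centres (rest), and the gripper is clear.

```bash
python3 -c "
from station import ctrl
print(ctrl.finish_job())"
```

```text
the job is handed in; nothing more can be done
None
```

The larger white cap is latched in the colorimeter's port, and I handed the job in about 12 s into the 58 s allowed. I lifted it by its pinched tabs and aligned it with the wrist camera. I then pressed it home and opened the fingers in steps so the tabs sprang out under the rim.

**Last checks before handing in:**
- **Latch:** the flange top stood 8.2 mm above the mouth. That is the 6 mm flange plus the 2 mm lift of a latched cap.
- **Tilt:** the cap's axis was within about 0.1° of the port's.
- **Tabs:** they were 42 mm apart on centres, which is their rest spacing.
- **Contact:** the gripper was clear, and nothing but the large cap was handled.

**What disagreed or was not checked:**
- **Press force:** it briefly reached about 22 N, above the 10–15 N suggested but below the 40 N forcing limit.
- **Camera disagreement:** the wrist camera and the fixed cameras differed by about 4.5 mm on where the port is. I used the wrist camera for both the cap and the port, so the error cancelled.
- **Early tilt estimate:** my first reading of the cap's tilt in the grip was about 0.02 rad too large. I corrected it before inserting the cap.
- **Bystanders:** I did not measure their positions again at the end.

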